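# Pin the clay roller to its bench mount

## Robot

A 7-joint arm with a two-finger parallel gripper is mounted at the origin on the work surface. World frame = base frame: x ahead of the robot, y to its left, z up, the work surface at z = 0. Lengths are in m, angles in rad, forces in N, time in s.
With the tool pointing down it reaches from about 0.35 to 0.9 m from the base axis. Payload 8.1 kg.
Tool frame: the origin (TCP) lies at the very end of the fingers, on their centre line; the grasp point (between the pads) lies 19 mm behind it (grasp_offset is the distance from the TCP to the grasp point, in m); z points along the fingers, y is the line along which they close (so a half turn about z gives the same grasp; the last joint's range is limited). The gripper opens to 92 mm and grips with 3 to 60 N. Pads are 19 mm wide; open, the fingers measure 130 mm over their backs; the gripper's body (75 mm by 190 mm) begins 47 mm behind the grasp point.
Start: joints at [1.068, 0.434, 0.025, 1.573, -0.012, 1.134, -0.075], TCP at [0.243, -0.576, 0.227] pointing down, gripper open.
Joint ranges: [-2.62, 2.62], [-0.44, 2.09], [-1.27, 1.32], [0.08, 2.57], [-1.32, 4.46], [0.12, 2], [-2.74, 2.74]. Speed limits (rad/s): [2.22, 2.22, 3.01, 3.01, 3.14, 3.14, 3.14].

## Interface

Orientations are given as a rotation vector (axis times angle).
In Python, from cell import observe, get_image, camera_params, sign_off, silhouettes, grasp_offset gives the robot as it stands. The module is installed in compiled form; this text tells all that it offers.
- The arm moves only by the tool jog_arm, never from a script. Its argument "motion" is a list that holds one entry, the list of rows, each a list of 7 numbers: the shift along the tool's x, y, z in m, then the turn, a rotation vector about the tool's x, y, z in rad, then the closure, from -1 (fully open) to 1 (shut), so that 0 is half open. In form: [[[dx, dy, dz, wx, wy, wz, hand], ...]]. A call has 1 to 10 rows; each row is the pose to reach, as a shift and turn from the pose commanded when the call began, along the tool's axes at that moment; what a row does not reach only later rows make up. A row lasts 1/12 s, in which the tool goes at most 41.7 mm and 7.16 degrees, less where a joint would pass 70% of its speed; a pose out of reach is approached as far as the arm can. A call with a gripper value outside its range is refused whole. The fingers move at their own pace and stop on an object; "force" is the grip in N (left out, the last holds). Time passes only in rows, so rows that repeat a pose let the fingers close. It gives the time, the measured TCP pose, the force, the opening and the grip force at its end, in the units of the state.
- observe(): the state, without advancing time (a new reading comes with each control period).
- get_image(name): name is "side" or "top" or "wrist"; returns the picture (420x560x3 uint8, red, green, blue); there is no depth.
- camera_params(name): a dict with "vertical_fov" (degrees; the focal length in pixels is half the picture's height over the tangent of half this angle, whatever the lens; pixels are square), "cx", "cy" (the principal point, pixels), "T" (4x4, takes a point from camera to world coordinates). Camera axes: x right, y down, z forward; pixel columns grow to the right and rows downward; lengths in m; the calibration is good to about 2 mm. A picture is of the moment at which its call begins: read the wrist's pose just before it. camera_params takes no time and is no camera call; for the wrist camera it gives the pose at the moment of the call.
- sign_off(): hands the job in; it is judged then, once.
Trained networks look in the newest picture that a camera, given by its name, has taken for a name from the list of things; names that differ only in an ending like _2 or _b are one class to them, and where a whole thing is asked for, a point or a joint stands for the part that bears it (a point fixed in the world has none). Each returns a list of dicts, best first, with "p" (0 to 1); they miss things now and then, are a little off and sometimes report something else, mostly with a low value. They report only what shows in the picture. A call takes as long as a camera call. They do not tell look-alikes from the thing itself.
- silhouettes(query, camera): "mask" (420x560 bool, what is visible of it) and "pixel" ([column, row] in pixels, amid what is visible of it).
The state is a dict: "clock": time; "joints": joint angles; "dq": joint speeds; "joint_efforts": joint torques, N m; "position": TCP position; "ee_rot": TCP orientation; "force": force on the tool from outside, world axes, zero at the start; "ft_torque": the same for the moment, N m; "width": opening from 0.0 (shut) to 1.0 (fully open); "gripper_force": force on a finger pad.
Only numpy, scipy, OpenCV 4.12 (cv2) and the standard library are available. Lean on these libraries where they do the work, as an engineer would, in place of code of your own. Each camera call takes 0.05 s, during which the arm holds its last target. There are 200 camera calls.

## Task

In the clay studio, take the linchpin (the pin with a tall stem above a broad collar) out of the wooden rack and put it fully home in the roller's bench mount, upright, while the mount's locking ring is still open. Then swing the ring over the end of the pin and press it all the way down, so that it lies flat around the stem, and let go.

Things in the scene. Friction and masses are not known exactly. Their poses are not given: they have to be found in the camera images.
- linchpin_stem (a point): Steel linchpin: centre of its stem; z up the pin. Stem 18 mm across, 34 tall, gripped from above; below it a collar 42 across, 8 thick (underside 25 below this point), then a shank 14 across, 50 long, tapering to 6. Starts upright, collar on top of a dark wood rack 75 x 220 x 56 tall with 3 holes 70 apart. The other holes hold a flat-headed pin and a ball-ended tool, no taller.
- socket (a point): Mouth of the mount's vertical through bore, 21 mm wide, 60 deep, mid of its fixed flat steel top (x 64, y 124 mm); z up. Pin home: collar flat on the top, stem centre 25 above this point. The ring's hinge axis, parallel to x, is at y +50, z +12 between two ears 20 tall at x +-29. A steel clay roller, 145 tall, begins 155 mm away along -y.
- ring (a joint): Angle (rad) of the U-shaped locking ring of 6 mm steel bar: 0 closed, flat along socket -y around the stem, just above the collar; 1.57 upright; starts open at 2.2 to 2.6, leaning back over +y; stop 2.8. U 32 mm wide inside, far bar 80 from the hinge axis. Stiff hinge with a weak closing spring: stays where left, moves for 1 to 2 N at its tab.
- ring_tab (a point): Centre of the flat steel thumb tab at the ring's free end, 90 mm from the hinge axis; moves with the ring. Tab 26 mm wide along the hinge axis, 22 long (from 79 to 101 mm off the axis), 5 thick. Axes turn with the ring and match the socket's when closed; its +z face is the one to push to close the ring.
Not all that is in view belongs to the job. What is shaped like the part that bears linchpin_stem but orange or pink is not meant.

How it is judged:
By the outcome, as a careful person would: the job done as asked, in the order asked, and still so for the second after the job is handed in, with the robot touching nothing.
It also fails if it takes over 54 s, if anything falls off the work surface, if the arm or the gripper's body presses on something with over 40 N, if the wrist force passes 120 N, or if a joint passes its speed limit or range.

## Working session

There is one attempt and no reset: what is moved stays moved. The work goes in short steps, Python scripts to look and compute and a tool call to move; the robot and the scene stay as the last step left them, time stands still between calls to the robot, and variables do not carry over. Pictures are saved under pics/ and viewed, at most 10 in all, crops included, and the job is handed in when it is done.

Besides the shell and the picture viewer there is one more tool, called after "Request:" in YAML: its name, and indented under it one key for each argument. jog_arm: Moves the arm, as the interface text tells. Its arguments: {"type":"object","properties":{"motion":{"type":"array"},"force":{"type":"number"}},"required":["motion"]}

```bash
mkdir -p pics; cat > h.py <<'E'
import numpy as np, cv2
from cell import *
from scipy.spatial.transform import Rotation as R
def cam(n):
    c=camera_params(n); return 210/np.tan(np.radians(c['vertical_fov'])/2),c['cx'],c['cy'],np.array(c['T'])
def ray(n,px):
    f,cx,cy,T=cam(n); d=np.array([(px[0]-cx)/f,(px[1]-cy)/f,1.]); return T[:3,3],T[:3,:3]@d
def onz(n,px,z):
    o,d=ray(n,px); return o+d*(z-o[2])/d[2]
def proj(n,P):
    f,cx,cy,T=cam(n); p=T[:3,:3].T@(np.array(P)-T[:3,3]); return np.array([cx+f*p[0]/p[2],cy+f*p[1]/p[2]])
def tri(rs):
    A=np.zeros((3,3));b=np.zeros(3)
    for o,d in rs:
        d=d/np.linalg.norm(d);M=np.eye(3)-np.outer(d,d);A+=M;b+=M@o
    return np.linalg.solve(A,b)
def save(n,name): 
    im=get_image(n); cv2.imwrite('pics/'+name+'.png',cv2.cvtColor(im,cv2.COLOR_RGB2BGR)); return im
E
python3 - <<'E'
from h import *
ims=[save(n,n+'0') for n in ('top','side')]
cv2.imwrite('pics/both.png',cv2.cvtColor(np.vstack(ims)[:, :],cv2.COLOR_RGB2BGR)[:, :])
print(observe()); print(grasp_offset)
for n in ('top','side','wrist'):
    print(n,np.round(cam(n)[3],3).tolist(),cam(n)[:3])
    if n!='wrist':
        for q in ('linchpin_stem','ring','ring_tab','socket'):
            try:
                for s in silhouettes(q,n)[:4]: print(q,n,s['p'],s['pixel'],s['mask'].sum(),onz(n,s['pixel'],.08).round(3))
            except Exception as e: print(q,e)
E
```

```text
{'clock': 0.1, 'joints': array([ 1.06841219,  0.43515038,  0.02494565,  1.57402636, -0.01158166,
        1.13398362, -0.0750846 ]), 'dq': array([ 0.00037562, -0.00098086,  0.00113086, -0.00216146, -0.00035529,
       -0.0019886 , -0.00023225]), 'joint_efforts': array([ 3.34558077e-03, -6.69126105e+01,  9.87843834e-01, -3.15144324e+01,
       -6.06135651e-02,  3.74386681e-02,  1.52936752e-05]), 'position': array([ 0.24304074, -0.57530354,  0.22601711]), 'ee_rot': array([-3.07770905e+00, -6.23502863e-01,  6.48418299e-04]), 'force': array([-0.49476247,  1.01684491,  0.88325207]), 'ft_torque': array([ 0.05475321,  0.04305458, -0.01574356]), 'gripper_force': 0.0, 'width': 0.9999106135413869}
0.0188
top [[0.013, -0.99, 0.139, 0.429], [-1.0, -0.015, -0.012, 0.054], [0.014, -0.139, -0.99, 0.969], [0.0, 0.0, 0.0, 1.0]] (np.float64(435.52034526770643), 283.00568989696126, 203.78887571654496)
linchpin_stem top 0.88 [185.5, 198.3] 308 [0.563 0.244 0.08 ]
linchpin_stem top 0.86 [172.5, 254.2] 324 [0.448 0.266 0.08 ]
linchpin_stem top 0.72 [206.2, 250.1] 321 [0.457 0.198 0.08 ]
linchpin_stem top 0
[... 394 characters left out ...]
05.07101909295574)
linchpin_stem side 0.9 [302.8, 185.3] 432 [0.665 0.171 0.08 ]
linchpin_stem side 0.88 [181.4, 189.2] 426 [0.44  0.239 0.08 ]
linchpin_stem side 0.71 [236.2, 179.7] 323 [0.549 0.233 0.08 ]
linchpin_stem side 0.71 [195.6, 207.1] 465 [0.452 0.175 0.08 ]
ring side 0.84 [318.3, 291.0] 920 [ 0.577 -0.093  0.08 ]
ring_tab side 0.95 [290.7, 293.4] 945 [ 0.536 -0.082  0.08 ]
socket side 0.96 [301.1, 369.9] 5476 [ 0.498 -0.211  0.08 ]
socket side 0.32 [239.5, 180.6] 340 [0.554 0.228 0.08 ]
wrist [[0.388, -0.887, -0.251, 0.311], [-0.921, -0.374, -0.105, -0.548], [-0.001, 0.272, -0.962, 0.384], [0.0, 0.0, 0.0, 1.0]] (np.float64(312.0746920253525), 279.6272682342662, 211.2744401176326)
```

View pics/top0.png

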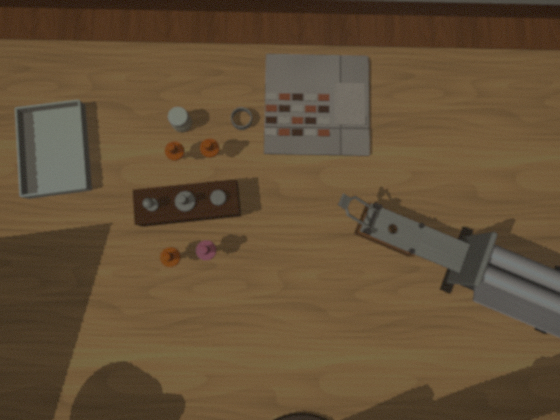

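View pics/side0.png

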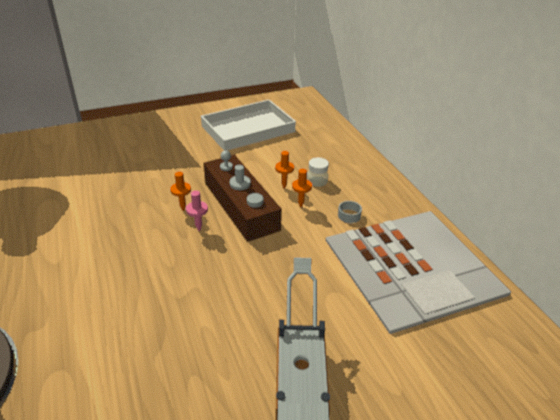

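The linchpin is the middle pin in the rack, at top (185,198) and side (240,178). The bore is at top (393,229) and side (301,363). The ring leans away from the roller, with its tab at top (345,200) and side (302,264).

```bash
python3 - <<'E'
from h import *
t=lambda a,b: tri([ray('top',a),ray('side',b)]).round(4)
P=t([185.5,198.3],[238,180]);S=t([393,229],[301,363]);T=t([345,201],[302,265])
print('pin',P,'sock',S,'tab',T)
ims={n:get_image(n) for n in('top','side')}
rows=[]
for n,boxes in (('top',[(130,170,250,240),(330,180,450,270)]),('side',[(200,140,290,240),(260,250,350,400)])):
  for b in boxes:
    c=ims[n][b[1]:b[3],b[0]:b[2]]; c=cv2.convertScaleAbs(c,alpha=1.6,beta=20); rows.append(cv2.resize(c,(390,290),interpolation=cv2.INTER_CUBIC))
cv2.imwrite('pics/crop.png',cv2.cvtColor(np.vstack([np.hstack(rows[:2]),np.hstack(rows[2:])]),cv2.COLOR_RGB2BGR))
for n in('ring','ring_tab'):
  pass
o=observe();print(R.from_rotvec(o['ee_rot']).as_matrix().round(3).tolist())
E
```

```text
pin [0.5607 0.2477 0.0679] sock [ 0.5077 -0.1883  0.06  ] tab [ 0.5547 -0.0769  0.1283]
[[0.921, 0.389, 0.0], [0.389, -0.921, -0.0], [-0.0, 0.0, -1.0]]
```

View pics/crop.png

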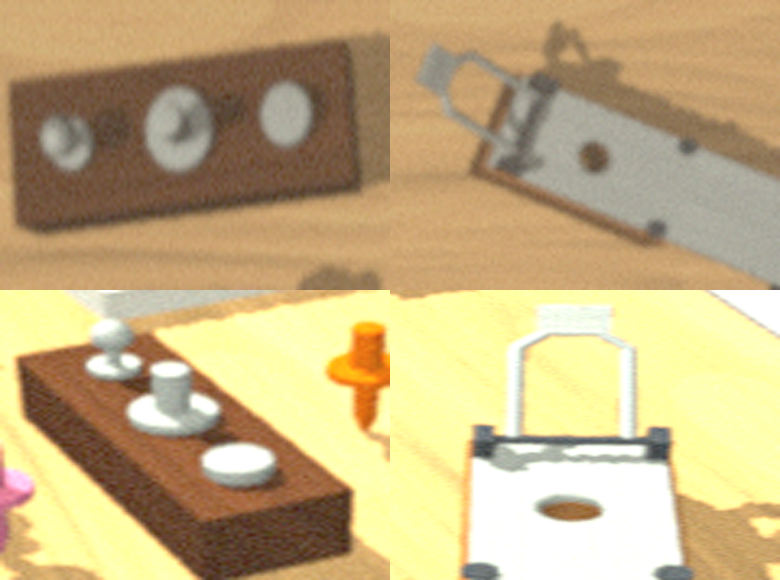

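Request:
jog_arm:
  motion:
    - [[0.613,-0.634,-0.05,0,0,-1.27,-0.2],[0.613,-0.634,-0.05,0,0,-1.27,-0.2],[0.613,-0.634,-0.05,0,0,-1.27,-0.2],[0.613,-0.634,-0.05,0,0,-1.27,-0.2],[0.613,-0.634,-0.05,0,0,-1.27,-0.2],[0.613,-0.634,-0.05,0,0,-1.27,-0.2],[0.613,-0.634,-0.05,0,0,-1.27,-0.2],[0.613,-0.634,-0.05,0,0,-1.27,-0.2],[0.613,-0.634,-0.05,0,0,-1.27,-0.2],[0.613,-0.634,-0.05,0,0,-1.27,-0.2]]

```text
clock: 1.43
position: [0.3935, -0.1859, 0.2508]
ee_rot: [2.124, 2.313, -0.0]
force: [1.2, -1.0, 0.2]
width: 0.6
gripper_force: 0.0
```

```bash
cat >> h.py <<'E'
def to(pos,yaw):
    # shift & turn (tool axes) to reach TCP pos, tool down, tool y axis at world yaw (deg, mod 180)
    o=observe(); M=R.from_rotvec(o['ee_rot']); 
    best=None
    for k in (0,180):
        a=np.radians(yaw+k); y=np.array([np.cos(a),np.sin(a),0]); z=np.array([0,0,-1.]); G=R.from_matrix(np.c_[np.cross(y,z),y,z])
        w=(M.inv()*G).as_rotvec()
        if best is None or np.linalg.norm(w)<np.linalg.norm(best): best=w
    print('t',round(o['clock'],2),'pos',o['position'].round(4),'F',o['force'].round(1),'w',round(o['width'],3),'q7',o['joints'][6].round(2))
    print('shift',M.inv().apply(np.array(pos)-o['position']).round(4),'turn',best.round(3))
E
python3 -c "
from h import *
to([.561,.248,.25],6.4)"
```

```text
t 1.43 pos [ 0.3935 -0.1859  0.2508] F [ 1.2 -1.   0.2] w 0.6 q7 0.34
shift [0.4181 0.2036 0.0006] turn [ 0.001  0.001 -0.027]
```

Request:
jog_arm:
  motion:
    - [[0.418,0.204,0.02,0,0,-0.027,-0.2],[0.418,0.204,0.02,0,0,-0.027,-0.2],[0.418,0.204,0.02,0,0,-0.027,-0.2],[0.418,0.204,0.02,0,0,-0.027,-0.2],[0.418,0.204,0.02,0,0,-0.027,-0.2],[0.418,0.204,0.02,0,0,-0.027,-0.2],[0.418,0.204,0.02,0,0,-0.027,-0.2],[0.418,0.204,0.02,0,0,-0.027,-0.2],[0.418,0.204,0.02,0,0,-0.027,-0.2],[0.418,0.204,0.02,0,0,-0.027,-0.2]]

```text
clock: 2.27
position: [0.5463, 0.2014, 0.2323]
ee_rot: [2.101, 2.335, -0.0]
force: [0.9, -0.1, 0.7]
width: 0.599
gripper_force: 0.0
```

Request:
jog_arm:
  motion:
    - [[0.053,0.026,0,0,0,0,-0.2],[0.053,0.026,0,0,0,0,-0.2],[0.053,0.026,0,0,0,0,-0.2]]

```text
clock: 2.52
position: [0.5657, 0.2607, 0.232]
ee_rot: [-2.092, -2.34, -0.003]
force: [-0.1, -0.4, 0.1]
width: 0.599
gripper_force: 0.0
```

```bash
python3 - <<'E'
from h import *
to([.561,.248,.2],6.4)
save('wrist','w1')
print(proj('wrist',[.561,.248,.098]))
for s in silhouettes('linchpin_stem','wrist'): print(s['p'],s['pixel'],s['mask'].sum(),onz('wrist',s['pixel'],.08).round(4))
E
```

```text
t 2.52 pos [0.5657 0.2607 0.232 ] F [-0.1 -0.4  0.1] w 0.599 q7 -0.65
shift [-0.0122 -0.006   0.0319] turn [-0.    -0.003 -0.   ]
[273.88844009 210.93690328]
0.97 [369.9, 244.4] 533 [0.6663 0.2148 0.08  ]
0.76 [165.8, 166.1] 1281 [0.4501 0.275  0.08  ]
0.67 [378.1, 186.6] 1220 [0.6631 0.2771 0.08  ]
0.64 [274.5, 201.5] 1185 [0.5609 0.2506 0.08  ]
0.64 [178.6, 233.7] 1139 [0.4641 0.2051 0.08  ]
```

View pics/w1.png

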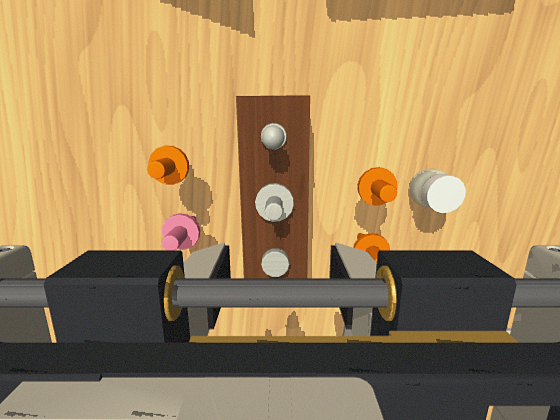

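Wrist view: the grey linchpin stem is at (274,209), mid-rack between the ball tool (273,137) and the flat pin (275,263). That matches the estimate of (0.561, 0.249).

Request:
jog_arm:
  motion:
    - [[-0.0115,-0.006,0.08,0,0,0,-0.2],[-0.0115,-0.006,0.12,0,0,0,-0.2],[-0.0115,-0.006,0.15,0,0,0,-0.2],[-0.0115,-0.006,0.163,0,0,0,-0.2],[-0.0115,-0.006,0.163,0,0,0,-0.2],[-0.0115,-0.006,0.163,0,0,0,-0.2]]

```text
clock: 3.12
position: [0.5604, 0.2406, 0.0687]
ee_rot: [-2.102, -2.334, 0.006]
force: [-0.6, -0.0, 0.7]
width: 0.599
gripper_force: 0.0
```

Request:
jog_arm:
  motion:
    - [[0,0,0,0,0,0,1],[0,0,0,0,0,0,1],[0,0,0,0,0,0,1],[0,0,0,0,0,0,1],[0,0,0,0,0,0,1],[0,0,0,0,0,0,1],[0,0,0,0,0,0,1]]
  force: 35

```text
clock: 3.7
position: [0.5615, 0.2431, 0.07]
ee_rot: [2.1, 2.336, 0.001]
force: [-0.9, -1.4, 4.5]
width: 0.191
gripper_force: 35.0
```

Request:
jog_arm:
  motion:
    - [[0,0,0,0,0,0,0.3],[0,0,0,0,0,0,0.3],[0.0055,0,0,0,0,0,0.3],[0.0055,0,0,0,0,0,1],[0.0055,0,0,0,0,0,1],[0.0055,0,0,0,0,0,1],[0.0055,0,0,0,0,0,1],[0.0055,0,0,0,0,0,1],[0.0055,0,0,0,0,0,1]]
  force: 35

```text
clock: 4.45
position: [0.5606, 0.2483, 0.0693]
ee_rot: [-2.101, -2.336, 0.0]
force: [0.0, 0.1, -1.0]
width: 0.189
gripper_force: 35.0
```

Request:
jog_arm:
  motion:
    - [[0,0,-0.02,0,0,0,1],[0,0,-0.06,0,0,0,1],[0,0,-0.1,0,0,0,1],[0,0,-0.14,0,0,0,1],[0,0,-0.15,0,0,0,1],[0,0,-0.15,0,0,0,1],[0,0,-0.15,0,0,0,1]]

```text
clock: 5.03
position: [0.5606, 0.2481, 0.2191]
ee_rot: [2.101, 2.335, -0.0]
force: [-0.6, -0.1, -3.0]
width: 0.189
gripper_force: 35.0
```

```bash
python3 - <<'E'
from h import *
to([.5077,-.1883,.22],-23.3)
save('wrist','w2')
for n in('side','wrist'):
  if n=='side': save('side','s2')
  o=observe()['position']; print(n,proj(n,o-[0,0,-.019]),proj(n,o))
  for s in silhouettes('linchpin_stem',n): print(s['p'],s['pixel'],s['mask'].sum())
E
```

```text
t 5.03 pos [0.5606 0.2481 0.2191] F [-0.6 -0.1 -3. ] w 0.189 q7 -0.65
shift [-0.4283 -0.0986 -0.0008] turn [0.    0.    0.512]
side [236.46471849 103.76602181] [236.82944376 113.19204595]
0.92 [195.2, 209.2] 435
0.69 [286.4, 167.7] 406
0.66 [238.4, 119.8] 433
0.62 [179.4, 190.9] 457
0.6 [304.4, 188.6] 395
wrist [278.86134399 276.40872128] [279.12506217 260.06729872]
0.93 [167.0, 156.5] 1389
0.89 [279.9, 240.4] 2762
0.81 [379.9, 238.2] 816
0.73 [180.7, 228.0] 1257
```

View pics/s2.png

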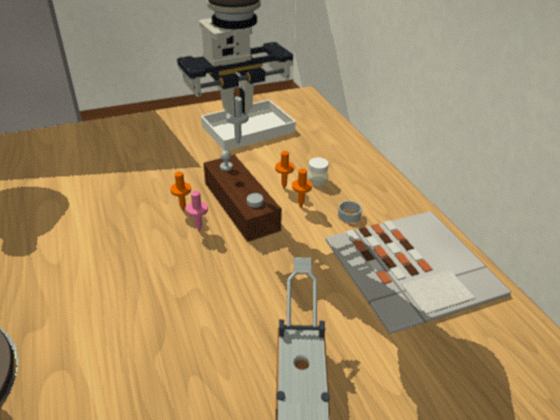

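Side view: the pin hangs upright in the gripper at (238,115). The middle hole of the rack is empty and the ring is still open at (302,265). Next I carry it over the socket.

Request:
jog_arm:
  motion:
    - [[-0.428,-0.099,-0.03,0,0,0.512,1],[-0.428,-0.099,-0.03,0,0,0.512,1],[-0.428,-0.099,-0.03,0,0,0.512,1],[-0.428,-0.099,-0.03,0,0,0.512,1],[-0.428,-0.099,-0.03,0,0,0.512,1],[-0.428,-0.099,-0.03,0,0,0.512,1],[-0.428,-0.099,-0.03,0,0,0.512,1],[-0.428,-0.099,-0.03,0,0,0.512,1],[-0.428,-0.099,-0.03,0,0,0.512,1],[-0.428,-0.099,-0.03,0,0,0.512,1]]

```text
clock: 6.07
position: [0.5091, -0.166, 0.2468]
ee_rot: [-2.623, -1.727, 0.002]
force: [1.3, 0.5, -2.9]
width: 0.193
gripper_force: 35.0
```

```bash
python3 -c "
from h import *
to([.5077,-.1883,.24],-23.3)"
```

```text
t 6.07 pos [ 0.5091 -0.166   0.2468] F [ 1.3  0.5 -2.9] w 0.193 q7 -0.32
shift [-0.021   0.0075  0.0068] turn [-0.002  0.     0.001]
```

Request:
jog_arm:
  motion:
    - [[-0.015,0.004,0.007,0,0,0,1],[-0.015,0.004,0.007,0,0,0,1],[-0.015,0.004,0.007,0,0,0,1],[-0.015,0.004,0.007,0,0,0,1]]

```text
clock: 6.4
position: [0.5079, -0.1785, 0.24]
ee_rot: [-2.621, -1.728, 0.001]
force: [-0.3, 0.6, -2.6]
width: 0.188
gripper_force: 35.0
```

```bash
python3 - <<'E'
from h import *
to([.5077,-.1883,.24],-23.3)
im=save('wrist','w3')
print(proj('wrist',[.5077,-.1883,.06]),proj('wrist',[.5547,-.0769,.128]))
for q in('socket','ring','ring_tab'):
  for s in silhouettes(q,'wrist')[:2]: print(q,s['p'],s['pixel'],s['mask'].sum())
E
```

```text
t 6.4 pos [ 0.5079 -0.1785  0.24  ] F [-0.3  0.6 -2.6] w 0.188 q7 -0.29
shift [-0.0091  0.0037 -0.    ] turn [-0.002 -0.001  0.002]
[282.84740915 200.16601867] [283.00350098  73.1416987 ]
socket 0.72 [282.4, 170.2] 8243
ring_tab 0.58 [283.7, 86.5] 2428
```

View pics/w3.png

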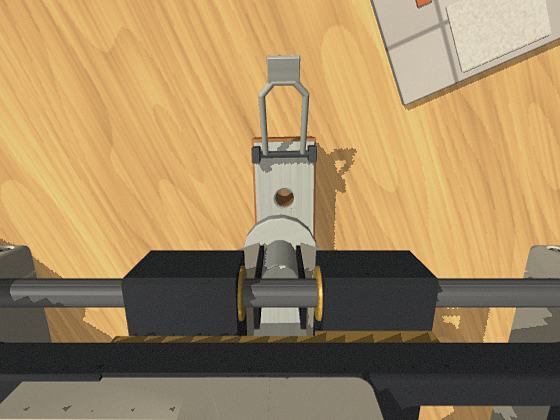

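Wrist view: the bore is at (284,197), the ears are level at (257,153) and (312,153), and the tab is at (284,69). The mount is square to the tool and the bore is about 3 mm from the estimate.

```bash
python3 - <<'E'
from h import *
for z in(.055,.06,.065): print(onz('wrist',[284,197.5],z))
p=onz('wrist',[284,197.5],.06); to([p[0],p[1],.137],-23.3)
print(proj('top',p),proj('side',p))
E
```

```text
[ 0.50999665 -0.18753502  0.055     ]
[ 0.51039957 -0.18643642  0.06      ]
[ 0.51080249 -0.18533782  0.065     ]
t 6.6 pos [ 0.5084 -0.1782  0.2408] F [-0.7 -0.2 -1.1] w 0.19 q7 -0.29
shift [-0.0068  0.0051  0.1038] turn [-0.    -0.     0.003]
[392.17555558 227.41146698] [301.76566691 361.39778945]
```

Request:
jog_arm:
  motion:
    - [[-0.0075,0.0045,0.03,0,0,0,1],[-0.0075,0.0045,0.07,0,0,0,1],[-0.0075,0.0045,0.095,0,0,0,1],[-0.0075,0.0045,0.105,0,0,0,1],[-0.0075,0.0045,0.105,0,0,0,1],[-0.0075,0.0045,0.105,0,0,0,1]]

```text
clock: 7.1
position: [0.5099, -0.1877, 0.1366]
ee_rot: [2.623, 1.729, 0.001]
force: [0.6, 0.1, -1.7]
width: 0.191
gripper_force: 35.0
```

```bash
python3 - <<'E'
from h import *
to([.5095,-.187,.095],-23.3)
for n in ('top','side'):
  im=get_image(n); p=proj(n,[.5095,-.187,.06]).astype(int)
  c=im[p[1]-45:p[1]+45,p[0]-60:p[0]+60]; cv2.imwrite(f'pics/c_{n}.png',cv2.cvtColor(cv2.resize(c,(390,292),interpolation=3),4))
cv2.imwrite('pics/ins.png',np.hstack([cv2.imread('pics/c_top.png'),cv2.imread('pics/c_side.png')]))
E
```

```text
t 7.1 pos [ 0.5099 -0.1877  0.1366] F [ 0.6  0.1 -1.7] w 0.191 q7 -0.33
shift [ 0.0005 -0.0007  0.0416] turn [ 0.    -0.     0.002]
```

View pics/ins.png

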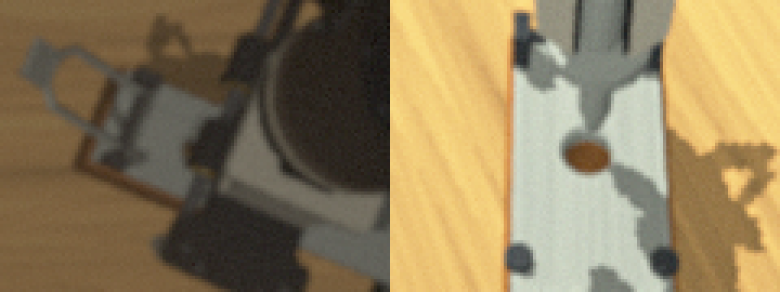

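```bash
python3 - <<'E'
from h import *
p=proj('side',[.5095,-.187,.06]).astype(int); o=observe()['position']
t=p+[2.8,-6.5]; b=p+[.3,2.4]
print(o,t,proj('side',[o[0],o[1],o[2]-.063]),b,proj('side',[.5095,-.187,.06]))
T=onz('side',t,o[2]-.063);B=onz('side',b,.06);d=B-T;print(T,B,d, 'tool x,y',d[:2]@[.39,.92],d[:2]@[.92,-.39])
E
```

```text
[ 0.5107834  -0.18817408  0.13772781] [303.8 354.5] [303.00331523 355.76201115] [301.3 363.4] [301.32540932 361.9221778 ]
[ 0.51260169 -0.18669076  0.07472781] [ 0.50853267 -0.18916268  0.06      ] [-0.00406901 -0.00247192 -0.01472781] tool x,y -0.003861082525421643 -0.0027794417102367736
```

Side crop: the pin tip at (594,125) sits just above the bore at (586,154), about 2 to 3 mm to the right of centre. I shift slightly and descend.

Request:
jog_arm:
  motion:
    - [[-0.0015,-0.002,0,0,0,0,1],[-0.0015,-0.002,0.01,0,0,0,1],[-0.0015,-0.002,0.02,0,0,0,1],[-0.0015,-0.002,0.03,0,0,0,1],[-0.0015,-0.002,0.038,0,0,0,1],[-0.0015,-0.002,0.038,0,0,0,1]]

```text
clock: 7.7
position: [0.5054, -0.1885, 0.0955]
ee_rot: [-2.621, -1.726, 0.003]
force: [-0.5, -0.5, -1.5]
width: 0.192
gripper_force: 35.0
```

Request:
jog_arm:
  motion:
    - [[0,0,0.008,0,0,0,1],[0,0,0.014,0,0,0,1],[0,0,0.018,0,0,0,1],[0,0,0.021,0,0,0,1],[0,0,0.024,0,0,0,1],[0,0,0.024,0,0,0,1]]

```text
clock: 8.2
position: [0.5069, -0.1888, 0.0735]
ee_rot: [-2.624, -1.728, 0.0]
force: [-0.3, -0.1, -1.9]
width: 0.188
gripper_force: 35.0
```

Request:
jog_arm:
  motion:
    - [[0,0,0.001,0,0,0,1],[0,0,0.002,0,0,0,1],[0,0,0.003,0,0,0,1],[0,0,0.004,0,0,0,1]]

```text
clock: 8.53
position: [0.5071, -0.1889, 0.0729]
ee_rot: [2.622, 1.727, -0.0]
force: [-16.8, 3.5, 51.4]
width: 0.187
gripper_force: 35.0
```

Request:
jog_arm:
  motion:
    - [[0,0,-0.004,0,0,0,1],[0,0,-0.004,0,0,0,0.2],[0,0,-0.004,0,0,0,0.2],[0,0,-0.004,0,0,0,0.2],[0,0,-0.004,0,0,0,0.2],[0,0,-0.03,0,0,0,0.2],[0,0,-0.07,0,0,0,0.2],[0,0,-0.11,0,0,0,0.2],[0,0,-0.15,0,0,0,0.2],[0,0,-0.17,0,0,0,0.2]]

```text
clock: 9.37
position: [0.5084, -0.1889, 0.2444]
ee_rot: [2.62, 1.726, 0.005]
force: [0.9, -0.2, -0.3]
width: 0.4
gripper_force: 0.0
```

```bash
python3 - <<'E'
from h import *
to([.5077,-.1883,.24],-23.3)
im=save('wrist','w4'); sd=get_image('side')
c=[im[20:260,170:400], sd[250:400,230:374]]
cv2.imwrite('pics/chk.png',cv2.cvtColor(np.hstack([cv2.resize(x,(390,407),interpolation=3) for x in c]),4))
for q in('ring_tab','linchpin_stem'):
  for s in silhouettes(q,'wrist')[:2]: print(q,s['p'],s['pixel'],s['mask'].sum())
E
```

```text
t 9.37 pos [ 0.5084 -0.1889  0.2444] F [ 0.9 -0.2 -0.3] w 0.4 q7 -0.27
shift [ 0.0002 -0.0009  0.0044] turn [ 0.005 -0.001  0.001]
ring_tab 0.61 [273.1, 72.8] 2207
linchpin_stem 0.55 [279.8, 189.7] 1090
```

View pics/chk.png

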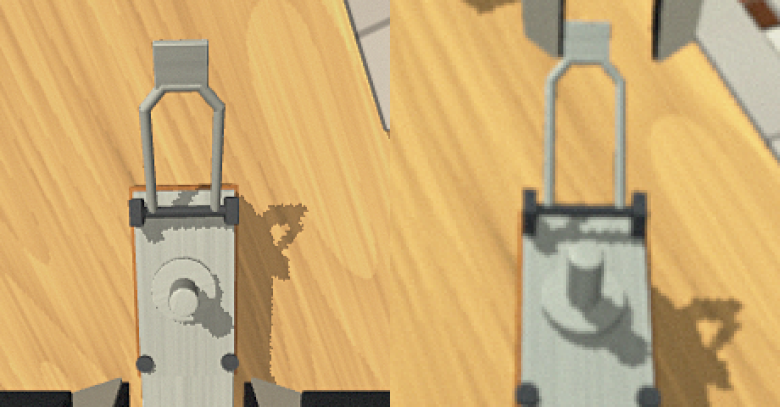

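The pin stands upright with its collar flat on the mount, stem at crop (183,300). The ring is still open behind it, with the tab at crop (180,64). Next I go behind the tab with shut fingers.

Request:
jog_arm:
  motion:
    - [[0.04,0,0,0,0,0,1],[0.08,0,0,0,0,0,1],[0.12,0,0,0,0,0,1],[0.16,0,0,0,0,0,1],[0.16,0,0,0,0,0,1],[0.16,0,0,0,0,0,1]]

```text
clock: 10.07
position: [0.5696, -0.0385, 0.2377]
ee_rot: [-2.616, -1.734, 0.003]
force: [-0.7, -1.0, 0.0]
width: 0.026
gripper_force: 0.0
```

```bash
python3 - <<'E'
from h import *
get_image('side'); 
s=silhouettes('ring_tab','side')[0];print(s['p'],s['pixel'])
S=np.array([.5085,-.188,.06]);u=np.array([.3955,.9184])
print(proj('side',S),[ (th,(proj('side',np.r_[S[:2]+u*(.05-.09*np.cos(th)),.072+.09*np.sin(th)])).round(1)) for th in (2.3,2.4,2.5,2.6)])
o=observe();d=o['position']-S;print(o['clock'],o['position'],'rel y,x,z',d[:2]@u,d[:2]@[.9184,-.3955],d[2],o['width'],o['force'])
to(np.r_[S[:2]+u*.155,.105],-23.3)
E
```

```text
0.57 [312.5, 290.7]
[300.94258721 362.72505899] [(2.3, array([303.3, 264.7])), (2.4, array([303.1, 264.7])), (2.5, array([302.9, 265.4])), (2.6, array([302.7, 266.6]))]
10.1667 [ 0.56909262 -0.04252932  0.23803894] rel y,x,z 0.1575646487679705 -0.001885392889239862 0.17803893741504856 0.007468290450107565 [ 0.28318971 -0.36403928 -0.1482532 ]
t 10.17 pos [ 0.5691 -0.0425  0.238 ] F [ 0.3 -0.4 -0.1] w 0.007 q7 -0.58
shift [-0.0024  0.0022  0.133 ] turn [-0.003  0.002  0.001]
```

Request:
jog_arm:
  motion:
    - [[0,0.002,0.04,0,0,0,1],[0,0.002,0.08,0,0,0,1],[0,0.002,0.11,0,0,0,1],[0,0.002,0.133,0,0,0,1],[0,0.002,0.133,0,0,0,1],[0,0.002,0.133,0,0,0,1]]

```text
clock: 10.67
position: [0.5705, -0.0442, 0.1058]
ee_rot: [-2.624, -1.724, 0.005]
force: [0.4, 0.5, 1.1]
width: 0.005
gripper_force: 0.0
```

```bash
cat >> h.py <<'E'
def rel():
    S=np.array([.5085,-.188,.06]);u=np.array([.3955,.9184]);o=observe();d=o['position']-S
    print('rel y,x,z',(d[:2]@u).round(4),(d[:2]@[.9184,-.3955]).round(4),d[2].round(4),o['force'].round(1),o['clock'])
E
python3 -c "
from h import *
rel()"
```

```text
rel y,x,z 0.1566 0.0001 0.0458 [0.4 0.5 1.1] 10.6667
```

Request:
jog_arm:
  motion:
    - [[-0.016,0,0.001,0,0,0,1],[-0.026,0,-0.012,0,0,0,1],[-0.036,0,-0.024,0,0,0,1],[-0.045,0,-0.032,0,0,0,1],[-0.053,0,-0.039,0,0,0,1],[-0.062,0,-0.044,0,0,0,1],[-0.072,0,-0.049,0,0,0,1],[-0.083,0,-0.051,0,0,0,1],[-0.095,0,-0.053,0,0,0,1],[-0.095,0,-0.053,0,0,0,1]]

```text
clock: 11.5
position: [0.533, -0.1333, 0.1597]
ee_rot: [2.626, 1.723, -0.003]
force: [-0.8, 0.3, 0.1]
width: 0.007
gripper_force: 0.0
```

```bash
python3 - <<'E'
from h import *
rel()
im=get_image('wrist'); sd=get_image('side')
c=[im[20:320,130:430], sd[200:400,200:400]]
cv2.imwrite('pics/up.png',cv2.cvtColor(np.hstack([cv2.resize(x,(390,390),interpolation=3) for x in c]),4))
E
```

```text
rel y,x,z 0.06 0.0009 0.0997 [-0.8  0.3  0.1] 11.5
```

View pics/up.png

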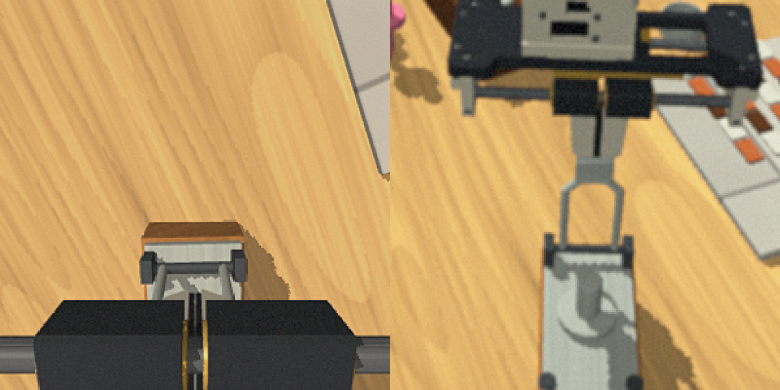

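Crops: the ring stands nearly upright, with the finger behind the tab at side crop (597,165). I continue over the arc.

Request:
jog_arm:
  motion:
    - [[-0.014,0,-0.005,0,0,0,1],[-0.032,0,-0.001,0,0,0,1],[-0.049,0,0.007,0,0,0,1],[-0.064,0,0.019,0,0,0,1],[-0.077,0,0.033,0,0,0,1],[-0.086,0,0.049,0,0,0,1],[-0.092,0,0.067,0,0,0,1],[-0.094,0,0.076,0,0,0,1],[-0.094,0,0.076,0,0,0,1]]

```text
clock: 12.35
position: [0.4958, -0.2156, 0.0817]
ee_rot: [-2.621, -1.726, 0.003]
force: [-0.7, -0.7, 0.0]
width: 0.007
gripper_force: 0.0
```

```bash
python3 - <<'E'
from h import *
rel()
E
```

```text
rel y,x,z -0.0304 -0.0007 0.0217 [-0.7 -0.7  0. ] 12.35
```

Request:
jog_arm:
  motion:
    - [[-0.004,0,0.003,0,0,0,1],[-0.004,0,0.005,0,0,0,1],[-0.004,0,0.007,0,0,0,1],[-0.004,0,0.009,0,0,0,1],[-0.004,0,0.01,0,0,0,1]]

```text
clock: 12.77
position: [0.4964, -0.2198, 0.0745]
ee_rot: [2.622, 1.728, 0.001]
force: [-3.0, 1.0, 14.4]
width: 0.008
gripper_force: 7.5
```

```bash
python3 - <<'E'
from h import *
rel()
E
```

```text
rel y,x,z -0.034 0.0015 0.0145 [-3.   1.  14.4] 12.7667
```

Request:
jog_arm:
  motion:
    - [[0,0,0.001,0,0,0,1],[0,0,0.002,0,0,0,1],[0,0,0.002,0,0,0,1]]

```text
clock: 13.02
position: [0.4965, -0.2198, 0.0742]
ee_rot: [2.622, 1.727, 0.001]
force: [-7.4, 1.9, 24.9]
width: 0.006
gripper_force: 12.7
```

Request:
jog_arm:
  motion:
    - [[0,0,-0.01,0,0,0,1],[0,0,-0.03,0,0,0,1],[0,0,-0.07,0,0,0,1],[0,0,-0.11,0,0,0,1],[0.03,0,-0.15,0,0,0,1],[0.07,0,-0.17,0,0,0,1],[0.11,0,-0.18,0,0,0,1],[0.11,0,-0.18,0,0,0,1]]

```text
clock: 13.68
position: [0.5425, -0.1115, 0.2557]
ee_rot: [2.616, 1.736, 0.011]
force: [0.3, 2.2, -0.3]
width: 0.001
gripper_force: 0.0
```

```bash
python3 - <<'E'
from h import *
rel()
im=get_image('wrist'); sd=get_image('side')
c=[im[100:400,130:430], sd[270:420,230:380]]
cv2.imwrite('pics/end.png',cv2.cvtColor(np.hstack([cv2.resize(x,(390,390),interpolation=3) for x in c]),4))
E
```

```text
rel y,x,z 0.0837 0.0009 0.1957 [ 0.3  2.2 -0.3] 13.6833
```

View pics/end.png

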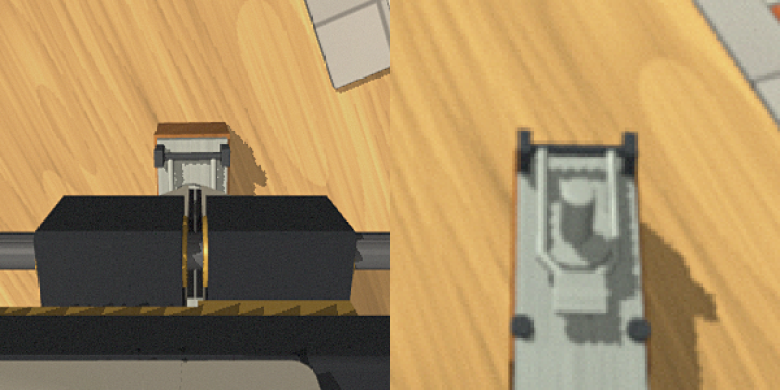

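The side crop shows the ring lying flat around the stem at (577,200), with the tab down at (582,297) and the robot clear.

```bash
python3 -c "
from cell import *
print(sign_off())"
```

```text
the job is handed in; nothing more can be done
None
```

The linchpin is fully home and upright in the mount, the locking ring is pressed flat around its stem, the arm is clear, and the job was handed in at about 14 s of the 54 s allowed.

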